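Free the ratchet pawl of the thread lift and lower its tray

TASK

Take the wooden-handled steel rod from its rest, slide its shaft under the lug of the lift's ratchet pawl and, with the rod only, flick the pawl up and hold it for a moment against its stop screw with about 6 N (never over 12 N); then put the rod down, back in its rest or flat on the table. Then, with closed fingers on the black push knob, lower the thread tray until it is felt to sit on its rubber feet and press it firmly home there with about 16 N (never over 25 N). Leave the pawl up, the tray down and everything else where it is.

Things in the scene. Friction and masses are not known exactly. Their poses are not given: they have to be found in the camera images.
- rod_center (a point): Centre of the rod's dark wooden handle (80 long x 16 wide x 18 high mm). x axis along the rod to its tip, z up. A steel shaft, diameter 8 mm, ends 125 mm ahead of this point; a stub of the same diameter ends 70 mm behind. About 80 g, centre of mass some 20 mm ahead. Starts lying in the notches of its rest, this point 50 mm above the table, the handle free on both sides
- rod_tip (a point): Tip of the rod's steel shaft, on its axis, 125 mm ahead of rod_center
- rest: Light wooden rest of the rod, fixed, 165 x 50 mm, 58 mm high; origin on the table under the rod's handle, x axis along the rod to its tip. Two posts 12 mm thick, 40 mm wide, at x = -58 and +77 mm, each with an open-topped notch 16 mm wide, its floor 46 mm above the table. Stands left or right of the lift
- lift: Fixed grey base and steel column of the bench lift. Base 150 (x) x 330 (y, -130 to +200) mm, its top 25 mm above the origin, which lies at the column. x axis away from the robot, y to the left (tray side), z up. Stands up to 24 mm higher or lower from start to start. Column head at z = 245 mm, overhanging to x = -67 mm for y -56 to +20, with a front plate (y -31 to +3) down to z = 147
- push_top (a point): Centre of the flat top of the black round push knob (diameter 40 mm) on a post of the aluminium thread tray (140 x 160 mm, left of the column), moves with the tray; at (-35, 110, 123 mm + joint tray) in the lift's frame. Spools in the tray stay 25 mm lower
- tray (a joint): Height of the thread tray, m: about 0.065 at the start, -0.002 to 0.018 when it sits on its rubber feet, which are screwed in or out and not measured: feel for them. A friction brake holds it wherever it is left; once the pawl is free, pressing it down takes 2 to 7 N, on its feet (firm rubber) it stops within 2 mm. While the pawl is in the rack (pawl under 0.25) a tooth stops it after at most 6 mm
- pawl (a joint): Angle of the ratchet pawl, rad: 0 = engaged under a tooth of the rack; grows as the lug is lifted; clear of the rack from 0.25. Stiff hinge: it stays where it is left, and lifting it takes 1.5 to 2.5 N at the lug, up to its stop screw, where it stops hard. The screw hangs from the column head over the tail; it is set differently each time (stop between about 0.38 and 0.66 rad) and not measured: feel for it
- pawl_lug (a point): Centre of the flat underside of the pawl's lug, a steel plate 20 (x) x 28 (y) x 10 (z) mm at the right-hand end of the pawl's tail; moves with the pawl. At the start at (-45, -78, 160 mm) in the lift's frame. The hinge runs along the lift's x axis, 59 mm to the left and 5 mm above; lifting to the stop raises the lug by 21 to 36 mm and carries it up to 15 mm to the left, so a rod lifted straight up slides outwards along it
- slot (a point): Middle of the open slot under the engaged lug, fixed to the lift, at (-45, -78, 145 mm) in its frame. Above it the lug (underside 15 mm up), below it a guard lip (15 mm down; 30 mm deep in x, y -55 to -100), on the right a side cheek (22 mm away). Open to the front, back and left: a rod goes in from the front along the lift's x axis; nothing of the lift stands in front of x = -75
- spool_a: Bystander, loose: black thread spool; origin under its centre
- spool_b: Bystander, loose: grey thread spool; origin under its centre
- scissors: Bystander, loose: scissors; origin under its centre
- pin_dish: Bystander, loose: steel pin dish; origin under its centre
- tape_case: Bystander, loose: tape-measure case; origin under its centre
- mug: Bystander, loose: mug; origin under its centre
- tin: Bystander, heavy tin of 90 mm diameter, 50 mm high, fixed; origin under its centre. Stands on the other side of the lift from the rest
Mind the look-alikes: they are no part of the job. There is more than one size of the part that bears rod_center; the job needs the larger.

How it is judged:
On the way, in this order (a step that is already met when the one before it is completed fails the run):
1. the rod is lifted out of its rest in the gripper (distance of rod_center from where it was at the start of the episode above 0.05 m and contact force between the fingers and rod above 1 N), for 0.2 s.
2. the pawl is held up against its stop with the held rod, with over 4 N (value of joint pawl above 0.34 rad and contact force between rod and pawl above 4 N and contact force between the fingers and rod above 1 N), for 0.15 s.
3. the tray sits still on its feet, pressed by the fingers with over 11 N (value of joint tray below 0.022 m and velocity of joint tray above -0.004 m/s and contact force between the fingers and tray above 11 N), for 0.2 s.
At the end, for the whole second after the job is handed in: The tray is down on its feet (joint tray under 0.022), the pawl is still up (over 0.31 rad), and the rod lies at rest and level (within 0.17 rad) in its rest or on the table (its centre lower than 62 mm), off the lift (value of joint tray below 0.022 m and value of joint pawl above 0.31 rad and height (world z) of rod_center below 0.062 m and angle between rod_center's own x axis and vertical between 1.4 and 1.74 rad and contact force between rod and lift below 0.1 N and linear speed of rod below 0.02 m/s); the robot touches nothing.
It fails at once if the fingers touch the pawl (over 1 N) (contact force between the fingers and pawl above 1 N).
It fails at once if the pawl is forced with the rod (over 12 N) (contact force between rod and pawl above 12 N).
It fails at once if the tray is pressed by the arm with over 25 N (contact force between any of the fingers, the arm, rod and tray above 25 N).
It fails at once if the rod is let go more than about 40 mm above its place in the rest (height (world z) of rod_center above 0.09 m and contact force between the fingers and rod below 0.05 N).
It fails at once if a loose bystander is moved by over 30 mm (distance of any of spool_a, spool_b, scissors, pin_dish, tape_case, mug from where it was at the start of the episode above 0.03 m).
It also fails if it takes over 72 s, if anything falls off the work surface, if the arm or the gripper's body presses on something with over 40 N, if the wrist force passes 120 N, or if a joint passes its speed limit or range.

ROBOT

A 6-joint arm with a two-finger parallel gripper is mounted at the origin on the work surface. World frame = base frame: x ahead of the robot, y to its left, z up, the work surface at z = 0. Lengths are in m, angles in rad, forces in N, time in s.
With the tool pointing down it reaches from about 0.325 to 0.9 m from the base axis. Payload 6.1 kg.
Tool frame: the origin (TCP) lies at the very end of the fingers, on their centre line; the grasp point (between the pads) lies 19 mm behind it; z points along the fingers, y is the line along which they close (so a half turn about z gives the same grasp; the last joint's range is limited). The gripper opens to 85 mm and grips with 20 to 120 N. Pads are 22 mm wide; open, the fingers measure 114 mm over their backs; the gripper's body (76 mm by 85 mm) begins 54 mm behind the grasp point. The pads swing forward as they close: fully open they stand 13 mm farther back than shut.
Start: joints at [-1.356, 0.22, 1.526, -0, 1.395, -0.126], TCP at [0.209, -0.589, 0.231] pointing down, gripper open.
Joint ranges: [-2.98, 2.98], [-0.91, 2.08], [0.09, 2.57], [-1.24, 4.39], [0.2, 2.65], [-2.68, 2.68]. Speed limits (rad/s): [2.57, 2.57, 3.01, 3.14, 3.14, 3.14].

INTERFACE

Orientations are given as a unit quaternion [x, y, z, w].
In Python, from workcell import ctrl, imaging gives the robot as it stands.
- The arm moves only by the tool drive_tool, never from a script. Its argument "series" is a list of rows, each a list of 3 entries, a list of its own where there are three numbers: the shift along the world's x, y, z in m, then the turn about the world's z in rad, then the gripper's target within -1 to 1 (fully open at 1, half-way at 0, shut at -1). A call has 1 to 12 rows; each row is the pose to reach, as a shift and turn from the pose commanded when the call began; what a row does not reach only later rows make up. A row lasts 1/12 s, in which the tool goes at most 41.7 mm and 7.16 degrees, less where a joint would pass 70% of its speed; a pose out of reach is approached as far as the arm can. A call with a gripper value outside its range is refused whole. The fingers move at their own pace and stop on an object; "force" is the grip in N (left out, the last holds). Time passes only in rows, so rows that repeat a pose let the fingers close. It gives the time, the measured TCP pose, the force, the opening and the grip force at its end, in the units of the state.
- ctrl.get_obs(): the state, without advancing time (a new reading comes with each control period).
- imaging.grab_frame(name): name is "scene" or "top"; returns the picture (480x640x3 uint8, blue, green, red); there is no depth.
- imaging.calibration(name): a dict with "K" (3x3 intrinsics, pixels), "rvec" (rotation vector, rad) and "tvec" (3), from world to camera coordinates, as OpenCV has them. Camera axes: x right, y down, z forward; pixel columns grow to the right and rows downward; lengths in m; the calibration is good to about 2 mm. A picture is of the moment at which its call begins. calibration takes no time and is no camera call.
- ctrl.job_done(): hands the job in; it is judged then, once.
The state is a dict: "time": time; "joint_pos": joint angles; "dq": joint speeds; "joint_efforts": joint torques, N m; "ee_pos": TCP position; "orientation": TCP orientation; "wrist_force": force on the tool from outside, world axes, zero at the start; "wrist_torque": the same for the moment, N m; "grip_width": finger opening in m; "grasp_force": force on a finger pad.
Only numpy, scipy, OpenCV 4.12 (cv2) and the standard library are available. Lean on these libraries where they do the work, as an engineer would, in place of code of your own. Each camera call takes 0.05 s, during which the arm holds its last target. There are 200 camera calls.

## Working session

There is one attempt and no reset: what is moved stays moved. The work goes in short steps, Python scripts to look and compute and a tool call to move; the robot and the scene stay as the last step left them, time stands still between calls to the robot, and variables do not carry over. Pictures are saved under pics/ and viewed, at most 10 in all, crops included, and the job is handed in when it is done.

Besides the shell and the picture viewer there is one more tool, called after "Call:" as name(argument=value, ...), one argument or row to a line, values as JSON. drive_tool: Moves the arm, as the interface text tells. Its arguments: {"type":"object","properties":{"series":{"type":"array","items":{"type":"array"}},"force":{"type":"number"}},"required":["series"]}

```bash
mkdir -p pics; python3 - <<'E'
from workcell import ctrl, imaging
import cv2, numpy as np
o=ctrl.get_obs(); print({k:np.round(v,3).tolist() for k,v in o.items()})
for n in("scene","top"):
    f=imaging.grab_frame(n); cv2.imwrite(f"pics/{n}0.png",f)
    c=imaging.calibration(n); R=cv2.Rodrigues(np.array(c["rvec"]))[0]
    print(n,c["K"],(-R.T@np.ravel(c["tvec"])).round(3),R.round(3).tolist())
E
```

```text
{'time': 0.0, 'joint_pos': [-1.356, 0.221, 1.528, -0.0, 1.395, -0.126], 'dq': [-0.001, 0.0, -0.0, -0.001, 0.002, 0.001], 'joint_efforts': [0.001, -49.689, -38.939, -0.0, 0.011, 0.0], 'ee_pos': [0.209, -0.588, 0.23], 'orientation': [0.986, 0.17, -0.0, -0.001], 'wrist_force': [0.225, -0.141, 0.113], 'wrist_torque': [0.032, -0.052, 0.019], 'grasp_force': 0.0, 'grip_width': 0.085}
scene [[459.89509288   0.         326.31638533]
 [  0.         459.89509288 238.98165016]
 [  0.           0.           1.        ]] [ 1.125 -0.884  0.816] [[0.798, 0.602, -0.013], [0.333, -0.46, -0.823], [-0.502, 0.653, -0.567]]
top [[454.02326369   0.         319.8698934 ]
 [  0.         454.02326369 249.33610402]
 [  0.           0.           1.        ]] [ 0.253 -0.111  1.401] [[-0.029, -1.0, 0.004], [-0.975, 0.027, -0.22], [0.22, -0.01, -0.975]]
```

View pics/scene0.png

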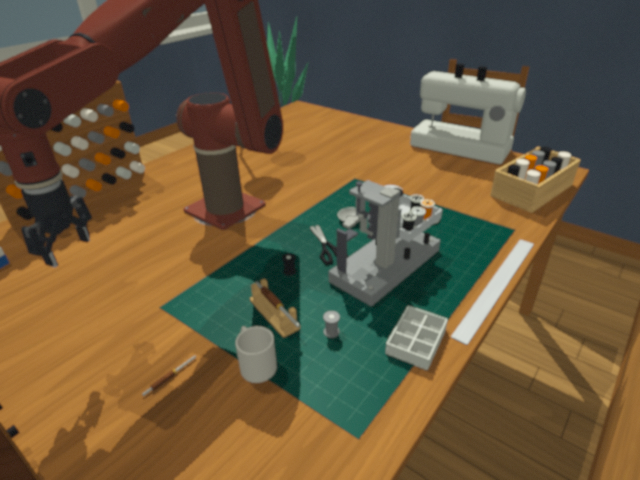

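View pics/top0.png

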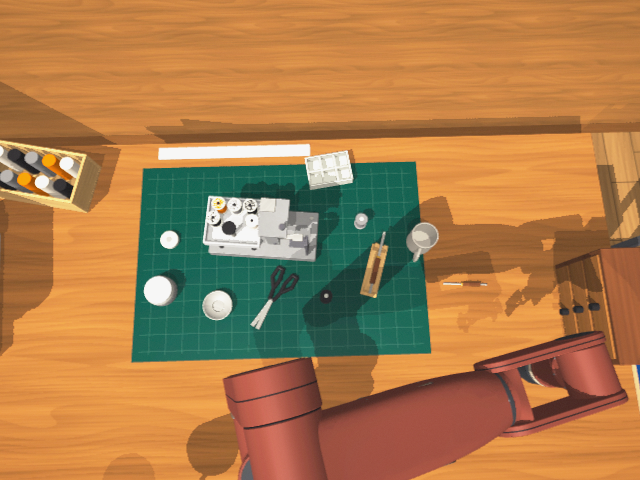

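The top view shows the lift at (265,230), the rest with the rod at (375,268), the tin at (160,290) and the mug at (423,240). The candidates for the rod are the wooden-handled one in the rest at (375,268) and a smaller one lying on the table at (466,284). The one in the rest matches the description, and I'll check it in a crop.

```bash
python3 - <<'E'
import cv2
f=cv2.imread("pics/top0.png")[185:305,195:395]; cv2.imwrite("pics/topc.png",cv2.resize(f,None,fx=4,fy=4,interpolation=cv2.INTER_CUBIC))
f=cv2.imread("pics/scene0.png")[170:345,240:450]; cv2.imwrite("pics/scenec.png",cv2.resize(f,None,fx=3.4,fy=3.4,interpolation=cv2.INTER_CUBIC))
E
```

```text
(no output)
```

View pics/topc.png

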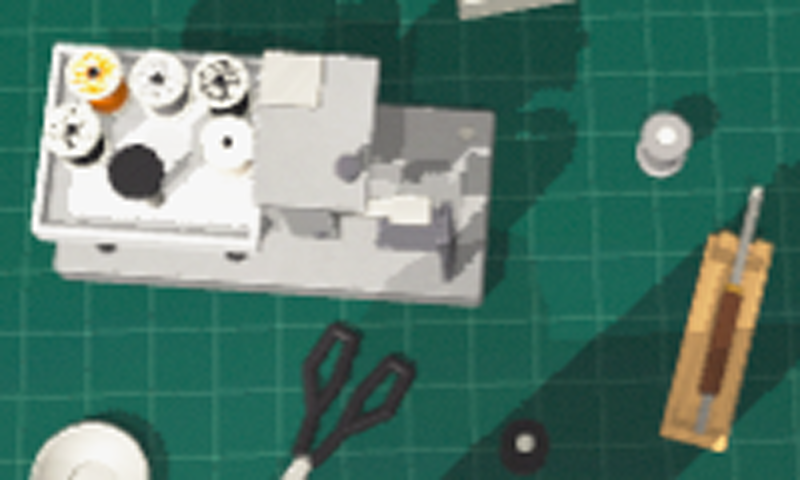

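View pics/scenec.png

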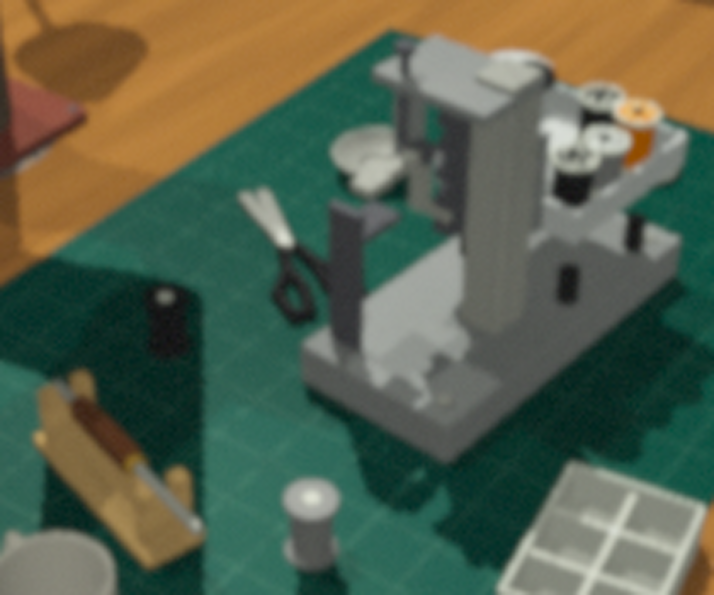

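The crop confirms the rod in the rest: brown handle at full-image px (375,271), tip (384,232), stub end (371,292). The lift's cream lug is at top px (295,237) and its knob at (229,228). I'll fit both poses from these points in the two views.

```bash
cat > h.py <<'E'
import numpy as np, cv2
from workcell import imaging
C={n:imaging.calibration(n) for n in("scene","top")}
def proj(n,P):
    c=C[n]; return cv2.projectPoints(np.float64(P).reshape(-1,3),np.float64(c["rvec"]),np.float64(c["tvec"]),np.float64(c["K"]),None)[0].reshape(-1,2)
def lift(p,P):
    c,s=np.cos(p[3]),np.sin(p[3]); return np.float64(P)@np.array([[c,-s,0],[s,c,0],[0,0,1]]).T+p[:3]
E
python3 - <<'E'
from h import *
from scipy.optimize import least_squares
T=lambda u,v:(195+u/4,185+v/4); S=lambda u,v:(240+u/3.4,170+v/3.4)
obs=[("top",(-.035,.110,.188),T(136,171)),("top",(-.045,-.078,.170),T(400,208)),("top",(.075,-.13,.025),T(496,113)),
("top",(-.075,-.13,.025),T(481,297)),("top",(-.067,-.056,.245),T(363,212)),
("scene",(.075,-.13,.025),S(445,435)),("scene",(-.075,-.13,.025),S(303,355)),("scene",(-.067,-.056,.245),S(375,72)),("scene",(-.045,-.078,.170),S(378,168))]
f=lambda p:np.concatenate([proj(n,lift(p,P))[0]-q for n,P,q in obs])
r=least_squares(f,[.45,.1,0,0],loss="soft_l1",x_scale=[.1,.1,.1,.1]); print("lift",r.x.round(4)); print(f(r.x).reshape(-1,2).round(1))
ro=[("top",.125,T(757,189)),("top",-.07,T(704,427)),("top",0,T(720,344)),("scene",.125,S(200,530)),("scene",-.07,S(58,385))]
g=lambda p:np.concatenate([proj(n,lift(p,(a,0,0)))[0]-q for n,a,q in ro])
r2=least_squares(g,[.4,-.2,.05,0],x_scale=.1); print("rod",r2.x.round(4)); print(g(r2.x).reshape(-1,2).round(1))
print("slot,lug,knob",lift(r.x,[(-.045,-.078,.145),(-.045,-.078,.16),(-.035,.11,.188)]).round(4))
for n,o,k,src in(("top",(195,185),4,"pics/topc.png"),("scene",(240,170),3.4,"pics/scenec.png")):
    im=cv2.imread(src)
    X=lambda P:tuple(((proj(n,lift(r.x,P))[0]-o)*k).round().astype(int).tolist())
    for B in((-.075,.075,-.13,.2,.025),(-.067,None,-.056,.02,.245),(-.055,-.035,-.092,-.064,.17),(-.055,-.035,-.092,-.064,.16),(-.06,-.03,-.1,-.055,.13),):
        a,b,c,d,z=B; b=a if b is None else b
        Q=[(a,c,z),(b,c,z),(b,d,z),(a,d,z)]
        cv2.polylines(im,[np.array([X(q) for q in Q])],True,(0,0,255),1)
    cv2.polylines(im,[np.array([X((-.035+.02*np.cos(t),.11+.02*np.sin(t),.188)) for t in np.linspace(0,6.28,30)])],True,(255,0,0),1)
    cv2.imwrite(f"pics/{n}fit.png",im[:,:] )
a=cv2.imread("pics/topfit.png")[0:320,240:520]; b=cv2.imread("pics/scenefit.png")[20:480,290:640]
a=cv2.resize(a,None,fx=1.3,fy=1.3); h=max(a.shape[0],b.shape[0])
pad=lambda m:cv2.copyMakeBorder(m,0,h-m.shape[0],0,0,cv2.BORDER_CONSTANT)
cv2.imwrite("pics/fit.png",np.hstack([pad(a),pad(b)]))
E
```

```text
lift [ 0.6192  0.0147  0.0057 -0.1043]
[[-0.9 -1. ]
 [ 1.1 -0.1]
 [-1.  -0.5]
 [-1.  -0. ]
 [-0.2 -0.6]
 [ 0.4 -0.5]
 [-1.2 -1.8]
 [-1.2  1.3]
 [-1.6  4.6]]
rod [ 0.4886 -0.2893  0.0499 -0.2768]
[[-0.3 -0.9]
 [-1.2  0.7]
 [-0.  -0.9]
 [-0.4  0.4]
 [-1.1 -0.1]]
slot,lug,knob [[ 0.5663 -0.0582  0.1507]
 [ 0.5663 -0.0582  0.1657]
 [ 0.5958  0.1278  0.1937]]
```

View pics/fit.png

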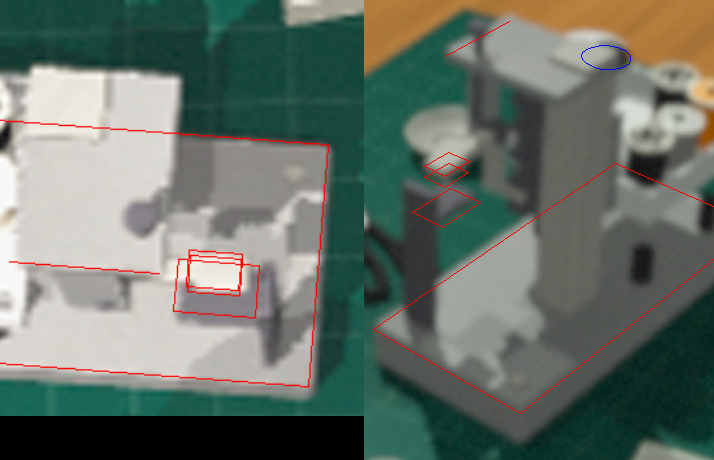

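The overlay fits the top view. In the scene view the lug and lip appear higher than projected, so I need a closer look at that height.

```bash
python3 - <<'E'
from h import *
x0,y0,x1,y1=325,172,395,247; k=8
im=cv2.imread("pics/scene0.png")[y0:y1,x0:x1]; im=cv2.resize(im,None,fx=k,fy=k,interpolation=cv2.INTER_CUBIC)
for x in range(x0,x1,10): cv2.line(im,((x-x0)*k,0),((x-x0)*k,6),(0,0,255),1); cv2.putText(im,str(x),((x-x0)*k,16),0,.35,(0,0,255))
for y in range(y0+8,y1,10): cv2.line(im,(0,(y-y0)*k),(6,(y-y0)*k),(0,0,255),1); cv2.putText(im,str(y),(8,(y-y0)*k),0,.35,(0,0,255))
cv2.imwrite("pics/sc8.png",im)
E
```

```text
(no output)
```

View pics/sc8.png

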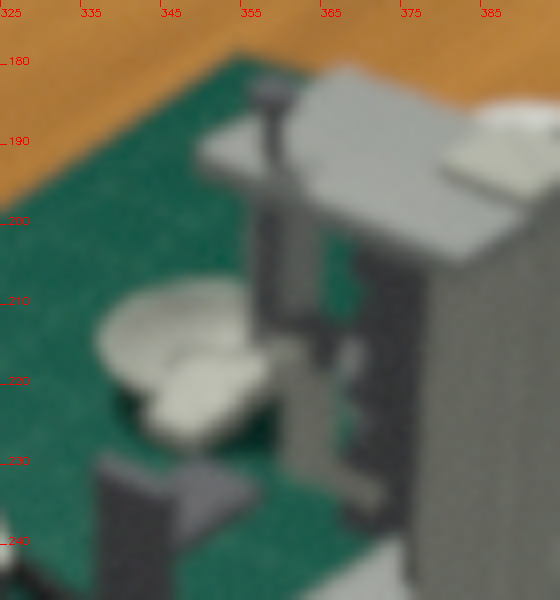

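The 8x crop shows the cream lug with its left corner at (342.5,223), lowest top edge at about (349,225) and bottom at (349,228.5). The lip's right corner is at (358,231). The head's corners are at (349.5,191) and about (382,204), and the cheek top is at (337,230)–(347,234).

```bash
python3 - <<'E'
from h import *
p=np.array([.6192,.0147,.0057,-.1043])
for nm,P in dict(lug_fr=(-.055,-.092,.17),lug_br=(-.035,-.092,.17),lug_br_bot=(-.035,-.092,.16),lug_bl=(-.035,-.064,.17),lip_bl=(-.03,-.055,.13),lip_br=(-.03,-.1,.13),lip_fl=(-.06,-.055,.13),cheek=(-.03,-.1,.13),head_fr=(-.067,-.056,.245),plate_low=(-.067,-.031,.147)).items():
    print(nm,[proj("scene",lift(p+[0,0,d,0],P))[0].round(1).tolist() for d in(0,.01)],proj("top",lift(p,P))[0].round(1))
E
```

```text
lug_fr [[343.0, 224.8], [343.1, 221.5]] [300.8 240.8]
lug_br [[349.0, 227.6], [349.0, 224.3]] [301.4 233.8]
lug_br_bot [[348.9, 230.9], [349.0, 227.6]] [301.5 234.7]
lug_bl [[356.0, 223.2], [356.1, 219.9]] [291.4 233.1]
lip_bl [[359.3, 235.3], [359.5, 232.2]] [289.2 234.7]
lip_br [[348.2, 242.6], [348.2, 239.4]] [304.8 235.9]
lip_fl [[350.7, 231.1], [350.7, 228.0]] [288.3 244.9]
cheek [[348.2, 242.6], [348.2, 239.4]] [304.8 235.9]
head_fr [[349.1, 192.5], [349.1, 189.0]] [285.6 237.4]
plate_low [[354.6, 221.2], [354.7, 218.1]] [279.2 245.2]
```

```bash
python3 - <<'E'
from h import *
from scipy.optimize import least_squares
T=lambda u,v:(195+u/4,185+v/4)
obs=[("top",(-.035,.110,.188),T(136,171)),("top",(-.045,-.078,.170),T(400,208)),("top",(-.067,-.056,.245),T(363,212)),
("scene",(-.067,-.056,.245),(349.5,191)),("scene",(-.055,-.092,.17),(342.5,223)),("scene",(-.035,-.092,.17),(349,225)),("scene",(-.035,-.092,.16),(349,228.5)),("scene",(-.03,-.055,.13),(358,231)),("scene",(-.03,-.1,.13),(347,240))]
b=[("top",(.075,-.13,.025),T(496,113)),("top",(-.075,-.13,.025),T(481,297)),("scene",(.075,-.13,.025),(370.9,298)),("scene",(-.075,-.13,.025),(329.1,274.4))]
f=lambda p:np.concatenate([proj(n,lift(p,P))[0]-q for n,P,q in obs]+[proj(n,lift(p[:4],np.array(P)+[0,0,p[4]]))[0]-q for n,P,q in b])
r=least_squares(f,[.6,.0,0,-.1,0],loss="soft_l1",x_scale=.1); print("lift",r.x.round(4)); print(f(r.x).reshape(-1,2).round(1).tolist())
print("slot,lug,knob",lift(r.x[:4],[(-.045,-.078,.145),(-.045,-.078,.16),(-.035,.11,.188)]).round(4))
E
```

```text
lift [ 0.6168  0.0146  0.0127 -0.0904 -0.0111]
[[-1.3, -0.3], [1.3, -0.2], [0.1, -0.7], [-1.2, -1.0], [-0.0, -0.5], [-0.5, 0.3], [-0.6, 0.1], [0.8, 2.0], [0.7, 0.4], [-1.2, -0.0], [-0.5, 0.4], [0.3, 0.4], [-1.7, -0.5]]
slot,lug,knob [[ 0.565  -0.059   0.1577]
 [ 0.565  -0.059   0.1727]
 [ 0.5919  0.1273  0.2007]]
```

Lift: x=0.617, y=0.015, yaw≈-0.095, z0≈+0.012. That puts the slot at (0.565,-0.058,0.157) and the knob top at about 0.20. The rod centre is (0.489,-0.289,0.050) with yaw -0.277, and that height matches the given 50 mm. I'm moving above the handle, 20 mm ahead of its centre.

Call:
drive_tool(
  series=[
    [[0.299,0.294,-0.05],-0.62,0.4],
    [[0.299,0.294,-0.05],-0.62,0.4],
    [[0.299,0.294,-0.05],-0.62,0.4],
    [[0.299,0.294,-0.05],-0.62,0.4],
    [[0.299,0.294,-0.05],-0.62,0.4],
    [[0.299,0.294,-0.05],-0.62,0.4],
    [[0.299,0.294,-0.05],-0.62,0.4],
    [[0.299,0.294,-0.05],-0.62,0.4],
    [[0.299,0.294,-0.05],-0.62,0.4],
    [[0.299,0.294,-0.05],-0.62,0.4],
    [[0.299,0.294,-0.05],-0.62,0.4],
    [[0.299,0.294,-0.05],-0.62,0.4],
  ],
  force=100,
)

```text
time: 1.1
ee_pos: [0.5094, -0.2918, 0.1801]
orientation: [0.991, -0.137, -0.001, -0.001]
wrist_force: [-0.8, -0.4, -0.5]
grip_width: 0.0595
grasp_force: 0.0
```

Call:
drive_tool(
  series=[
    [[0,0,-0.035],0,0.4],
    [[0,0,-0.07],0,0.4],
    [[0,0,-0.1],0,0.4],
    [[0,0,-0.125],0,0.4],
    [[0,0,-0.14],0,0.4],
    [[0,0,-0.147],0,0.4],
    [[0,0,-0.147],0,0.4],
    [[0,0,-0.147],0,0.4],
  ],
)

```text
time: 1.77
ee_pos: [0.5077, -0.296, 0.0348]
orientation: [0.99, -0.14, 0.0, 0.0]
wrist_force: [0.3, -0.5, -0.1]
grip_width: 0.0596
grasp_force: 0.0
```

```bash
python3 - <<'E'
from h import *
from workcell import ctrl
o=ctrl.get_obs();print(o["ee_pos"],o["wrist_force"])
a=imaging.grab_frame("scene")[235:345,230:330]; b=imaging.grab_frame("top")[210:310,330:430]
cv2.imwrite("pics/g1.png",np.hstack([cv2.resize(a,(400,440),interpolation=2),cv2.resize(b,(400,440),interpolation=2)]))
E
```

```text
[ 0.50766077 -0.29604242  0.03480168] [ 0.27398504 -0.45053436 -0.05467999]
```

View pics/g1.png

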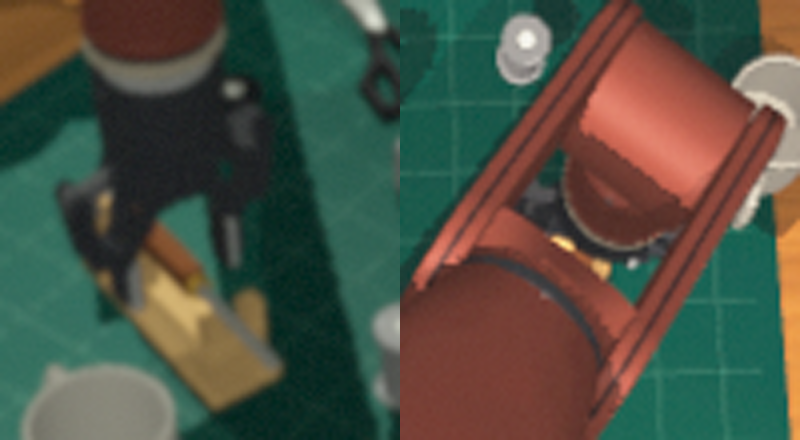

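The left half (scene view) shows the brown handle, around (170,250), between the two fingers, with no contact. I'll close and lift.

Call:
drive_tool(
  series=[
    [[0,0,0],0,-1],
    [[0,0,0],0,-1],
    [[0,0,0],0,-1],
    [[0,0,0],0,-1],
    [[0,0,0],0,-1],
    [[0,0,0],0,-1],
    [[0,0,0],0,-1],
    [[0,0,0],0,-1],
  ],
)

```text
time: 2.53
ee_pos: [0.5085, -0.2955, 0.0353]
orientation: [0.99, -0.139, 0.001, 0.0]
wrist_force: [-1.2, 0.8, 5.7]
grip_width: 0.0139
grasp_force: 97.9
```

Call:
drive_tool(
  series=[
    [[0,0,0.01],0,-1],
    [[0,0,0.03],0,-1],
    [[0,0,0.06],0,-1],
    [[0,0,0.09],0,-1],
    [[0,0,0.11],0,-1],
    [[0,0,0.11],0,-1],
    [[0,0,0.11],0,-1],
    [[0,0,0.11],0,-1],
  ],
)

```text
time: 3.2
ee_pos: [0.5072, -0.2944, 0.1433]
orientation: [0.99, -0.139, -0.001, -0.0]
wrist_force: [0.1, -0.6, -0.2]
grip_width: 0.0141
grasp_force: 97.5
```

Call:
drive_tool(
  series=[
    [[-0.035,0,0],0,-1],
    [[-0.07,0.01,0],0.05,-1],
    [[-0.097,0.035,0],0.1,-1],
    [[-0.097,0.07,0],0.15,-1],
    [[-0.097,0.105,0],0.184,-1],
    [[-0.097,0.14,0],0.184,-1],
    [[-0.097,0.175,0],0.184,-1],
    [[-0.097,0.21,0],0.184,-1],
    [[-0.097,0.235,0],0.184,-1],
    [[-0.097,0.252,0],0.184,-1],
    [[-0.097,0.252,0],0.184,-1],
    [[-0.097,0.252,0],0.184,-1],
  ],
)

```text
time: 4.2
ee_pos: [0.4098, -0.0423, 0.1428]
orientation: [0.999, -0.046, -0.001, -0.0]
wrist_force: [0.4, -0.6, -1.3]
grip_width: 0.0142
grasp_force: 97.8
```

```bash
python3 - <<'E'
from h import *
from workcell import ctrl
o=ctrl.get_obs();print(o["ee_pos"],o["wrist_force"],o["orientation"])
a=imaging.grab_frame("scene")[160:270,290:390]; b=imaging.grab_frame("top")[190:290,240:340]
k=4
ya=2*np.arctan2(o["orientation"][1],o["orientation"][0]); d=np.array([np.cos(ya),np.sin(ya),0])
t=np.array(o["ee_pos"])+.105*d+[0,0,.0153]; print("tip pred",t,proj("scene",t)-[290,160],proj("top",t)-[240,190])
cv2.imwrite("pics/g2.png",np.hstack([cv2.resize(a,(400,440),interpolation=2),cv2.resize(b,(400,440),interpolation=2)]))
E
```

```text
[ 0.40978267 -0.04226354  0.14283894] [ 0.44487198 -0.61017386 -1.28803243] [ 9.98923466e-01 -4.63672652e-02 -1.39876286e-03 -1.69629698e-04]
tip pred [ 0.51433118 -0.05199021  0.15813894] [[44.68635174 62.35288357]] [[54.46642466 66.56493436]]
```

View pics/g2.png

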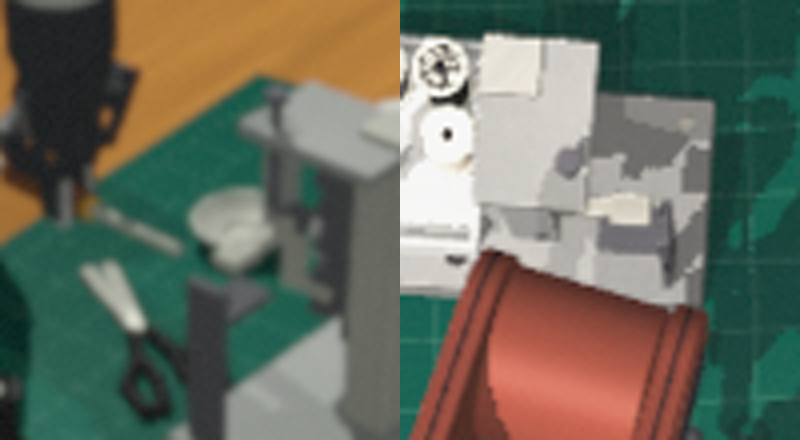

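The tip is seen at (181,248) in the crop against a predicted (179,249), so the grasp is good. The rod's line passes between the lug's underside and the lip. Inserting by 70 mm.

Call:
drive_tool(
  series=[
    [[0.012,-0.001,0],0,-1],
    [[0.024,-0.002,0],0,-1],
    [[0.036,-0.003,0],0,-1],
    [[0.048,-0.0045,0],0,-1],
    [[0.06,-0.0055,0],0,-1],
    [[0.07,-0.0065,0],0,-1],
    [[0.07,-0.0065,0],0,-1],
    [[0.07,-0.0065,0],0,-1],
  ],
)

```text
time: 4.97
ee_pos: [0.4806, -0.0506, 0.1437]
orientation: [0.999, -0.048, -0.001, -0.0]
wrist_force: [-0.4, 1.1, -0.8]
grip_width: 0.0142
grasp_force: 97.8
```

```bash
python3 - <<'E'
from h import *
from workcell import ctrl
o=ctrl.get_obs();print(o["ee_pos"],o["wrist_force"],o["orientation"])
a=imaging.grab_frame("scene"); cv2.imwrite("pics/s_ins.png",a); a=a[180:255,315:390]
cv2.imwrite("pics/g3.png",cv2.resize(a,(600,600),interpolation=2))
E
```

```text
[ 0.48056858 -0.05060719  0.14365946] [-0.37405356  1.09945934 -0.81871144] [ 9.98830461e-01 -4.83435620e-02 -7.78928239e-04 -5.58961424e-05]
```

View pics/g3.png

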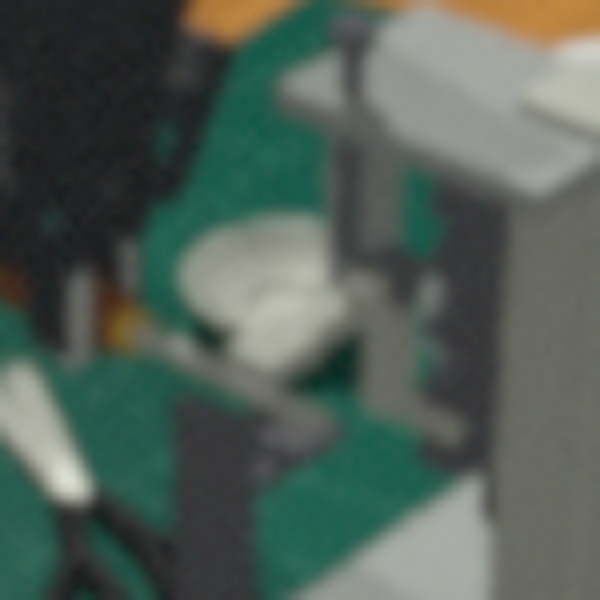

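The shaft now passes under the cream lug, with its tip at about (325,415) beyond the lug and above the lip. Lifting in small steps while reading the force.

Call:
drive_tool(
  series=[
    [[0,0,0.002],0,-1],
    [[0,0,0.004],0,-1],
    [[0,0,0.005],0,-1],
    [[0,0,0.005],0,-1],
    [[0,0,0.005],0,-1],
  ],
)

```text
time: 5.43
ee_pos: [0.4809, -0.0495, 0.1496]
orientation: [0.999, -0.048, 0.0, 0.0]
wrist_force: [-0.7, 0.9, -0.5]
grip_width: 0.0142
grasp_force: 97.8
```

Call:
drive_tool(
  series=[
    [[0,0,0.002],0,-1],
    [[0,0,0.004],0,-1],
    [[0,0,0.006],0,-1],
    [[0,0,0.006],0,-1],
    [[0,0,0.006],0,-1],
  ],
)

```text
time: 5.85
ee_pos: [0.4809, -0.0495, 0.1553]
orientation: [0.999, -0.048, -0.0, -0.0]
wrist_force: [-0.3, -0.6, -0.7]
grip_width: 0.0138
grasp_force: 97.8
```

Call:
drive_tool(
  series=[
    [[0,0,0.002],0,-1],
    [[0,0,0.004],0,-1],
    [[0,0,0.006],0,-1],
    [[0,0,0.006],0,-1],
    [[0,0,0.006],0,-1],
  ],
)

```text
time: 6.27
ee_pos: [0.4808, -0.0496, 0.1614]
orientation: [0.999, -0.048, -0.0, 0.0]
wrist_force: [-0.7, -0.5, -2.2]
grip_width: 0.0138
grasp_force: 97.7
```

Call:
drive_tool(
  series=[
    [[0,0,0.002],0,-1],
    [[0,0,0.004],0,-1],
    [[0,0,0.006],0,-1],
    [[0,0,0.006],0,-1],
    [[0,0,0.006],0,-1],
  ],
)

```text
time: 6.68
ee_pos: [0.481, -0.0495, 0.1675]
orientation: [0.999, -0.048, 0.0, 0.0]
wrist_force: [0.0, 1.2, -1.2]
grip_width: 0.0138
grasp_force: 97.8
```

Call:
drive_tool(
  series=[
    [[0,0,0.002],0,-1],
    [[0,0,0.004],0,-1],
    [[0,0.0005,0.005],0,-1],
    [[0,0.0005,0.005],0,-1],
    [[0,0.0005,0.005],0,-1],
  ],
)

```text
time: 7.1
ee_pos: [0.4809, -0.0491, 0.1724]
orientation: [0.999, -0.048, 0.0, 0.0]
wrist_force: [-1.3, -0.6, -1.2]
grip_width: 0.0139
grasp_force: 97.7
```

Call:
drive_tool(
  series=[
    [[0,0,0.001],0,-1],
    [[0,0,0.002],0,-1],
    [[0,0.001,0.003],0,-1],
    [[0,0.001,0.003],0,-1],
    [[0,0.001,0.003],0,-1],
  ],
)

```text
time: 7.52
ee_pos: [0.4809, -0.0482, 0.1755]
orientation: [0.999, -0.048, 0.0, 0.0]
wrist_force: [-1.5, -1.2, -1.4]
grip_width: 0.0141
grasp_force: 97.8
```

```bash
python3 - <<'E'
from h import *
a=cv2.imread("pics/s_ins.png").astype(int); b=imaging.grab_frame("scene"); cv2.imwrite("pics/s_l1.png",b)
d=np.abs(a-b.astype(int)).max(2)
print("diff rows 180..238 step2 / cols 336..376 step2")
for y in range(196,240,2): print(y,*["%3d"%d[y:y+2,x:x+2].mean() for x in range(336,378,2)])
E
```

```text
diff rows 180..238 step2 / cols 336..376 step2
196  41  51  19   3   4   4   2   2   2   2   1   2   1   2   1   1   1   1   1   1   2
198  48  43   8   2   3   3   3   1   2   2   2   1   1   2   2   1   1   1   1   1   1
200  52  28   4   2   4   1   2   2   4   1   2   1   2   1   2   2   1   1   1   1   1
202  49  17   3   0   2   2   4   2   2   3   2   1   1   2   2   2   2   2   1   1   2
204  24   6   2   2   2   3   2   2   2   2   1   2   1   2   1   1   3   2   2   2   2
206   4   1   3   3   1   1   1   1   1   0   2   2   3   1   1   2   2   3   2   1   2
208   5   2   1   1   2   1   1   0   1   1   1   2   1   2   2   2   2   1   2   2   2
210  40   6   1   1   1   1   2   1   1   2   4   6   5   2   2   2   2   1   1   1   1
212  41  10  15  10   5   2   3   4   6   5  27  16  19  17   5   2   2   2   2   3   2
214  15  24  38  39  32  22  11  15  22  13  15  11   8  12   8   2   1   3   2   3   1
216   4   7  19  38  51  51  55  57  60  52  44  17   9   2   3   2   1   3   4   2   3
218   5   2   3   9  20  42  68  77  67  50  31  12   5   1   8  12   2   2   2   2  
[... 182 characters left out ...]
  64  79  73  81 114 134 139 111  81  43  32  77  30   6  44  38   2   2   2   2   2
226  14  38  58  83 100 105  95  70  42  13  57  77  24  14  53  37   2   2   2   1   3
228   3   5  15  35  61  74  51  27  16  10  64  70  19  16  52  42   7   3   1   2   2
230   1   1   2   4  12  20  15   9  15   9  44  64  34  14  19  34  27  15   5   2   1
232   1   2   2   2   7  13  13   5   5   5  13  39  48  43  32  14  15  37  21   3   2
234   3   3   2   3   2   7  12   4   2   1   3   7  20  34  49  46  17  25  16   3   1
236   2   3   2   1   1  11  12   7   3   1   1   4   2   7  16  26  13   5   3   2   2
238   2   2   3   2   4  16  16   3   1   2   2   2   2   3   4   3   1   2   2   1   2
```

The pawl's hook region has changed, so the pawl is rotating with the rod. Continuing upward in fine steps with a slight drift to the left.

Call:
drive_tool(
  series=[
    [[0,0,0.001],0,-1],
    [[0,0,0.002],0,-1],
    [[0,0.0005,0.002],0,-1],
  ],
)

```text
time: 7.82
ee_pos: [0.481, -0.0476, 0.1775]
orientation: [0.999, -0.048, 0.0, 0.0]
wrist_force: [0.8, -1.1, -2.3]
grip_width: 0.0145
grasp_force: 97.8
```

Call:
drive_tool(
  series=[
    [[0,0,0.001],0,-1],
    [[0,0.0005,0.002],0,-1],
    [[0,0.0005,0.002],0,-1],
  ],
)

```text
time: 8.07
ee_pos: [0.481, -0.047, 0.1796]
orientation: [0.999, -0.048, 0.0, 0.0]
wrist_force: [1.0, 0.2, -2.7]
grip_width: 0.0138
grasp_force: 97.8
```

Call:
drive_tool(
  series=[
    [[0,0,0.001],0,-1],
    [[0,0.0005,0.001],0,-1],
    [[0,0.0005,0.001],0,-1],
  ],
)

```text
time: 8.32
ee_pos: [0.481, -0.0466, 0.1804]
orientation: [0.999, -0.048, 0.0, 0.0]
wrist_force: [0.5, -1.6, -3.0]
grip_width: 0.0142
grasp_force: 97.8
```

Call:
drive_tool(
  series=[
    [[0,0,0.001],0,-1],
    [[0,0.0005,0.001],0,-1],
    [[0,0.0005,0.001],0,-1],
  ],
)

```text
time: 8.57
ee_pos: [0.481, -0.0462, 0.1814]
orientation: [0.999, -0.048, 0.0, 0.0]
wrist_force: [1.3, -1.9, -3.5]
grip_width: 0.0139
grasp_force: 97.7
```

Call:
drive_tool(
  series=[
    [[0,0,0.0005],0,-1],
    [[0,0.0003,0.001],0,-1],
    [[0,0.0003,0.001],0,-1],
  ],
)

```text
time: 8.82
ee_pos: [0.481, -0.0459, 0.1823]
orientation: [0.999, -0.048, 0.0, 0.0]
wrist_force: [2.2, -3.8, -4.7]
grip_width: 0.0142
grasp_force: 97.6
```

Call:
drive_tool(
  series=[
    [[0,0,0.0005],0,-1],
    [[0,0.0003,0.001],0,-1],
    [[0,0.0003,0.001],0,-1],
  ],
)

```text
time: 9.07
ee_pos: [0.4809, -0.0457, 0.1831]
orientation: [0.999, -0.048, -0.0, 0.0]
wrist_force: [3.9, -3.9, -6.6]
grip_width: 0.0143
grasp_force: 97.7
```

Call:
drive_tool(
  series=[
    [[0,0,0],0,-1],
    [[0,0,0],0,-1],
    [[0,0,0],0,-1],
  ],
)

```text
time: 9.32
ee_pos: [0.4809, -0.0456, 0.183]
orientation: [0.999, -0.048, -0.0, 0.0]
wrist_force: [4.3, -3.7, -5.6]
grip_width: 0.0142
grasp_force: 97.7
```

```bash
python3 - <<'E'
from h import *
from workcell import ctrl
b=imaging.grab_frame("scene"); cv2.imwrite("pics/s_l2.png",b); a=cv2.imread("pics/s_ins.png")
print(ctrl.get_obs()["wrist_force"])
cv2.imwrite("pics/g4.png",np.hstack([cv2.resize(i[185:255,325:390],(390,420),interpolation=2) for i in(a,b)]))
E
```

```text
[ 3.4476538  -3.93577744 -5.95098908]
```

View pics/g4.png

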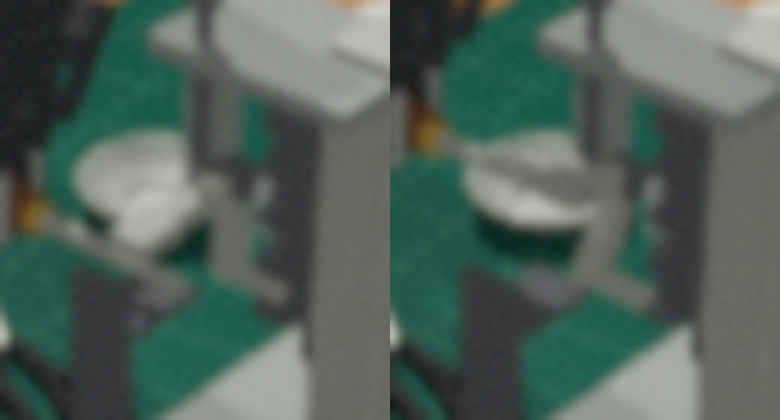

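The right half shows the lug raised with the rod under it and the hook leg swung from vertical to clearly tilted. That matches the force rise of about 6–7 N at the stop screw. Lowering the rod off the lug and backing out.

Call:
drive_tool(
  series=[
    [[0,0,-0.004],0,-1],
    [[0,-0.001,-0.01],0,-1],
    [[0,-0.002,-0.018],0,-1],
    [[0,-0.003,-0.026],0,-1],
    [[0,-0.003,-0.028],0,-1],
    [[0,-0.003,-0.028],0,-1],
  ],
)

```text
time: 9.87
ee_pos: [0.48, -0.0482, 0.1539]
orientation: [0.999, -0.048, -0.001, -0.0]
wrist_force: [0.0, 0.3, -1.6]
grip_width: 0.0143
grasp_force: 98.5
```

Call:
drive_tool(
  series=[
    [[-0.015,0.0015,0],0,-1],
    [[-0.03,0.003,0],0,-1],
    [[-0.045,0.0045,0],0,-1],
    [[-0.06,0.006,0],0,-1],
    [[-0.07,0.007,0],0,-1],
    [[-0.07,0.007,0],0,-1],
    [[-0.07,0.007,0],0,-1],
  ],
)

```text
time: 10.45
ee_pos: [0.4113, -0.0415, 0.1558]
orientation: [0.999, -0.048, 0.001, 0.0]
wrist_force: [0.6, -1.4, -0.8]
grip_width: 0.0142
grasp_force: 98.5
```

```bash
python3 - <<'E'
from h import *
from workcell import ctrl
o=ctrl.get_obs();print(o["ee_pos"],o["wrist_force"],o["orientation"])
c=imaging.grab_frame("scene"); cv2.imwrite("pics/s_out.png",c)
b=cv2.imread("pics/s_l2.png").astype(int);a=cv2.imread("pics/s_ins.png").astype(int)
r=np.s_[216:238,360:374]
print("hook diff vs held",np.abs(c[r]-b[r]).mean(),"vs engaged",np.abs(c[r]-a[r]).mean())
# rod pitch: shaft tip search along expected line
ya=2*np.arctan2(o["orientation"][1],o["orientation"][0]); d=np.array([np.cos(ya),np.sin(ya),0]); e=np.array(o["ee_pos"])
for s in(.04,.07,.09,.1,.103,.108):
    row=[]
    for dz in range(-16,17,4):
        q=proj("scene",e+s*d+[0,0,.0153+dz/1000])[0].round().astype(int); row.append(int(c[q[1],q[0]].max())*0+int(c[q[1],q[0],2]))
    print(s,row)
E
```

```text
[ 0.41128512 -0.04151478  0.15576987] [ 0.6302126  -1.35828764 -0.78240863] [ 9.98863269e-01 -4.76613955e-02  7.38732697e-04  1.22409328e-04]
hook diff vs held 1.8246753246753247 vs engaged 11.278138528138529
0.04 [34, 37, 62, 90, 106, 103, 50, 40, 36]
0.07 [34, 39, 77, 92, 116, 113, 76, 45, 35]
0.09 [37, 41, 56, 88, 125, 117, 88, 43, 40]
0.1 [42, 44, 59, 85, 110, 108, 74, 40, 33]
0.103 [39, 40, 41, 75, 94, 99, 57, 41, 34]
0.108 [35, 37, 38, 47, 57, 71, 67, 68, 65]
```

The pawl stays up, matching the held image, and the rod is still straight in the grip. Returning it to the rest.

Call:
drive_tool(
  series=[
    [[0,-0.035,0],0,-1],
    [[0,-0.07,0],0,-1],
    [[0,-0.105,0],0,-1],
    [[0,-0.14,0],-0.06,-1],
    [[0,-0.175,0],-0.12,-1],
    [[0.005,-0.21,0],-0.184,-1],
    [[0.03,-0.235,0],-0.184,-1],
    [[0.065,-0.252,0],-0.184,-1],
    [[0.09,-0.254,0],-0.184,-1],
    [[0.0965,-0.254,0],-0.184,-1],
    [[0.0965,-0.254,0],-0.184,-1],
    [[0.0965,-0.254,0],-0.184,-1],
  ],
)

```text
time: 11.5
ee_pos: [0.5071, -0.295, 0.1544]
orientation: [0.99, -0.139, -0.001, -0.0]
wrist_force: [0.0, -0.2, -0.5]
grip_width: 0.0138
grasp_force: 98.5
```

Call:
drive_tool(
  series=[
    [[0,0,-0.03],0,-1],
    [[0,0,-0.06],0,-1],
    [[0,0,-0.08],0,-1],
    [[0,0,-0.09],0,-1],
    [[0,0,-0.09],0,-1],
    [[0,0,-0.09],0,-1],
  ],
)

```text
time: 12.0
ee_pos: [0.507, -0.2953, 0.0657]
orientation: [0.99, -0.139, -0.0, -0.0]
wrist_force: [0.1, -0.4, 0.3]
grip_width: 0.0142
grasp_force: 98.5
```

Call:
drive_tool(
  series=[
    [[0.0005,0,-0.01],0,-1],
    [[0.0005,0,-0.02],0,-1],
    [[0.0005,0,-0.027],0,-1],
    [[0.0005,0,-0.0295],0,-1],
    [[0.0005,0,-0.0295],0,-1],
    [[0.0005,0,-0.0295],0,-1],
  ],
)

```text
time: 12.5
ee_pos: [0.5079, -0.2955, 0.0356]
orientation: [0.99, -0.139, -0.0, -0.0]
wrist_force: [-0.4, 0.1, -0.7]
grip_width: 0.0139
grasp_force: 98.7
```

Call:
drive_tool(
  series=[
    [[0,0,0],0,0.3],
    [[0,0,0],0,0.3],
    [[0,0,0],0,0.3],
    [[0,0,0],0,0.3],
    [[0,0,0],0,0.3],
    [[0,0,0],0,0.3],
  ],
)

```text
time: 13.0
ee_pos: [0.5079, -0.2955, 0.0358]
orientation: [0.99, -0.139, 0.0, 0.0]
wrist_force: [-0.3, 0.4, -0.3]
grip_width: 0.0554
grasp_force: 0.0
```

Call:
drive_tool(
  series=[
    [[0,0,0.02],0,0.3],
    [[0,0,0.05],0,0.3],
    [[0,0,0.09],0,0.3],
    [[0,0,0.13],0,0.3],
    [[0,0,0.17],0,0],
    [[0,0,0.21],0,-1],
    [[0,0,0.25],0,-1],
    [[0,0,0.265],0,-1],
    [[0,0,0.265],0,-1],
  ],
)

```text
time: 13.75
ee_pos: [0.5099, -0.2969, 0.3076]
orientation: [0.99, -0.139, 0.005, 0.003]
wrist_force: [0.9, -0.6, 0.4]
grip_width: -0.0001
grasp_force: 0.0
```

```bash
python3 - <<'E'
from h import *
from workcell import ctrl
o=ctrl.get_obs();print(o["ee_pos"],o["wrist_force"],o["orientation"],o["grip_width"])
c=imaging.grab_frame("scene"); a=cv2.imread("pics/scene0.png")
r=np.s_[270:335,243:305]; d=np.abs(c[r].astype(int)-a[r]).max(2); print("rest diff",d.mean(),d.max(), [int((d>t).sum()) for t in(20,40,60)])
p=np.array([.4886,-.2893,.0499,-.2768])
for s in(.118,.122,.128,.132): print(s,[int(i[tuple(proj("scene",lift(p,(s,0,0)))[0].round().astype(int)[::-1])][2]) for i in(a,c)])
E
```

```text
[ 0.50993176 -0.29694936  0.30756456] [ 0.93147727 -0.56990051  0.36955047] [ 0.99026536 -0.13909062  0.0046198   0.00263925] -0.00010675715512417497
rest diff 25.631761786600496 95 [1545, 1179, 622]
0.118 [143, 115]
0.122 [135, 102]
0.128 [106, 104]
0.132 [78, 65]
```

The diff there is probably the arm's shadow, so I'll recheck once the arm is away. Moving to above the knob, passing in front of the column.

Call:
drive_tool(
  series=[
    [[-0.03,0.02,0],0,-1],
    [[-0.06,0.05,0],0,-1],
    [[-0.065,0.09,0],0.1,-1],
    [[-0.065,0.13,0],0.2,-1],
    [[-0.065,0.17,0],0.28,-1],
    [[-0.065,0.21,0],0.28,-1],
    [[-0.065,0.25,0],0.28,-1],
    [[-0.065,0.29,0],0.28,-1],
    [[-0.065,0.33,0],0.28,-1],
    [[-0.065,0.37,0],0.28,-1],
    [[-0.05,0.405,0],0.28,-1],
    [[-0.02,0.42,0],0.28,-1],
  ],
)

```text
time: 14.8
ee_pos: [0.4854, 0.1289, 0.2992]
orientation: [1.0, 0.002, -0.002, -0.001]
wrist_force: [1.1, -1.0, 0.9]
grip_width: 0.0001
grasp_force: 0.0
```

Call:
drive_tool(
  series=[
    [[0.03,0,0],0,-1],
    [[0.065,0,0],0,-1],
    [[0.095,0,-0.01],0,-1],
    [[0.1055,0,-0.03],0,-1],
    [[0.1055,0,-0.05],0,-1],
    [[0.1055,0,-0.065],0,-1],
    [[0.1055,0,-0.072],0,-1],
    [[0.1055,0,-0.072],0,-1],
    [[0.1055,0,-0.072],0,-1],
  ],
)

```text
time: 15.55
ee_pos: [0.5927, 0.1245, 0.2279]
orientation: [1.0, 0.0, -0.001, 0.0]
wrist_force: [0.0, -0.0, 0.2]
grip_width: 0.0002
grasp_force: 0.0
```

```bash
python3 - <<'E'
from h import *
from workcell import ctrl
o=ctrl.get_obs();print(o["ee_pos"],o["wrist_force"],o["orientation"])
c=imaging.grab_frame("scene"); a=cv2.imread("pics/scene0.png"); cv2.imwrite("pics/s_k.png",c)
t=cv2.cvtColor(a[285:335,275:312],6); 
r=cv2.matchTemplate(cv2.cvtColor(c[270:345,260:330],6),t,cv2.TM_CCOEFF_NORMED); print("shaft/rest match",cv2.minMaxLoc(r),"expect (15,15)")
for s in(-.06,.03,.118,.122,.128,.132):
  p=np.array([.4886,-.2893,.0499,-.2768]); print(s,[[int(i[tuple(proj("scene",lift(p,(s,0,0)))[0].round().astype(int)[::-1])][k]) for k in(0,2)] for i in(a,c)])
E
```

```text
[0.59272917 0.12448277 0.22785025] [ 0.02976792 -0.02743691  0.23068723] [ 9.99999413e-01  4.03824052e-04 -1.00172201e-03  9.01328307e-05]
shaft/rest match (0.03570161759853363, 0.7007445096969604, (33, 0), (15, 15)) expect (15,15)
-0.06 [[89, 106], [115, 130]]
0.03 [[34, 104], [35, 113]]
0.118 [[133, 143], [104, 114]]
0.122 [[125, 135], [95, 105]]
0.128 [[78, 106], [69, 106]]
0.132 [[80, 78], [47, 65]]
```

The rod lies in its rest, where the template matches at exactly the original position. Pressing the knob down.

Call:
drive_tool(
  series=[
    [[0,0,-0.005],0,-1],
    [[0,0,-0.01],0,-1],
    [[0,0,-0.015],0,-1],
    [[0,0,-0.02],0,-1],
    [[0,0,-0.024],0,-1],
    [[0,0,-0.028],0,-1],
    [[0,0,-0.032],0,-1],
    [[0,0,-0.035],0,-1],
  ],
)

```text
time: 16.27
ee_pos: [0.5933, 0.1245, 0.1938]
orientation: [1.0, 0.0, -0.0, 0.0]
wrist_force: [-1.9, -0.2, 4.9]
grip_width: 0.0004
grasp_force: 2.0
```

Call:
drive_tool(
  series=[
    [[0,0,-0.004],0,-1],
    [[0,0,-0.008],0,-1],
    [[0,0,-0.012],0,-1],
    [[0,0,-0.016],0,-1],
    [[0,0,-0.02],0,-1],
  ],
)

```text
time: 16.68
ee_pos: [0.5933, 0.1246, 0.1734]
orientation: [1.0, 0.0, -0.0, 0.0]
wrist_force: [-2.1, 0.6, 4.3]
grip_width: 0.0001
grasp_force: 2.1
```

The tray slides at about 4.5 N, so the pawl is free.

Call:
drive_tool(
  series=[
    [[0,0,-0.004],0,-1],
    [[0,0,-0.008],0,-1],
    [[0,0,-0.011],0,-1],
    [[0,0,-0.013],0,-1],
  ],
)

```text
time: 17.02
ee_pos: [0.5933, 0.1246, 0.1602]
orientation: [1.0, 0.0, -0.0, -0.0]
wrist_force: [-2.0, -0.1, 3.6]
grip_width: 0.0001
grasp_force: 1.8
```

Call:
drive_tool(
  series=[
    [[0,0,-0.001],0,-1],
    [[0,0,-0.002],0,-1],
    [[0,0,-0.003],0,-1],
    [[0,0,-0.004],0,-1],
  ],
)

```text
time: 17.35
ee_pos: [0.5933, 0.1246, 0.1568]
orientation: [1.0, 0.0, -0.0, 0.0]
wrist_force: [-2.8, 0.2, 3.2]
grip_width: 0.0002
grasp_force: 1.8
```

Call:
drive_tool(
  series=[
    [[0,0,-0.001],0,-1],
    [[0,0,-0.002],0,-1],
    [[0,0,-0.003],0,-1],
  ],
)

```text
time: 17.6
ee_pos: [0.5933, 0.1246, 0.1537]
orientation: [1.0, 0.0, -0.0, -0.0]
wrist_force: [-2.8, -1.1, 3.9]
grip_width: -0.0005
grasp_force: 1.8
```

Call:
drive_tool(
  series=[
    [[0,0,-0.001],0,-1],
    [[0,0,-0.002],0,-1],
    [[0,0,-0.002],0,-1],
  ],
)

```text
time: 17.85
ee_pos: [0.5934, 0.1245, 0.1515]
orientation: [1.0, 0.0, 0.0, -0.0]
wrist_force: [-1.3, -0.1, 1.4]
grip_width: 0.0001
grasp_force: 0.5
```

Call:
drive_tool(
  series=[
    [[0,0,-0.001],0,-1],
    [[0,0,-0.002],0,-1],
    [[0,0,-0.002],0,-1],
  ],
)

```text
time: 18.1
ee_pos: [0.5935, 0.1246, 0.1505]
orientation: [1.0, 0.0, 0.0, 0.0]
wrist_force: [-3.6, -1.2, 7.5]
grip_width: 0.0002
grasp_force: 3.5
```

Call:
drive_tool(
  series=[
    [[0,0,-0.001],0,-1],
    [[0,0,-0.002],0,-1],
    [[0,0,-0.002],0,-1],
  ],
)

```text
time: 18.35
ee_pos: [0.5935, 0.1246, 0.1499]
orientation: [1.0, 0.0, 0.0, 0.0]
wrist_force: [-8.5, -0.7, 14.2]
grip_width: -0.0002
grasp_force: 7.3
```

The tray is on its feet with about 16 N total. Holding.

Call:
drive_tool(
  series=[
    [[0,0,-0.0002],0,-1],
    [[0,0,-0.0002],0,-1],
    [[0,0,-0.0002],0,-1],
    [[0,0,-0.0002],0,-1],
    [[0,0,-0.0002],0,-1],
  ],
)

```text
time: 18.77
ee_pos: [0.5935, 0.1246, 0.1499]
orientation: [1.0, 0.0, 0.0, 0.0]
wrist_force: [-9.3, -1.6, 15.5]
grip_width: -0.0002
grasp_force: 7.7
```

Call:
drive_tool(
  series=[
    [[0,0,0.003],0,-1],
    [[0,0,0.01],0,-1],
    [[0,0,0.03],0,-1],
    [[0,0,0.06],0,-1],
    [[0,0,0.1],0,-1],
    [[-0.02,0,0.14],0,-1],
    [[-0.06,0.02,0.15],0,-1],
    [[-0.1,0.04,0.15],0,-1],
    [[-0.13,0.06,0.15],0,-1],
    [[-0.13,0.06,0.15],0,-1],
    [[-0.13,0.06,0.15],0,-1],
    [[-0.13,0.06,0.15],0,-1],
  ],
)

```text
time: 19.77
ee_pos: [0.4638, 0.1846, 0.2979]
orientation: [1.0, 0.001, 0.001, 0.0]
wrist_force: [0.9, 0.6, -0.2]
grip_width: -0.0001
grasp_force: 0.0
```

```bash
python3 - <<'E'
from h import *
from workcell import ctrl
o=ctrl.get_obs();print(o["ee_pos"],o["wrist_force"])
c=imaging.grab_frame("scene"); cv2.imwrite("pics/s_end.png",c)
b=cv2.imread("pics/s_out.png").astype(int);a=cv2.imread("pics/s_ins.png").astype(int)
r=np.s_[216:238,360:374]; print("hook diff vs up",np.abs(c[r]-b[r]).mean(),"vs engaged",np.abs(c[r]-a[r]).mean())
g=cv2.cvtColor(cv2.imread("pics/scene0.png"),6); gc=cv2.cvtColor(c,6)
t=g[195:222,412:440]; m=cv2.matchTemplate(gc[185:260,395:460],t,5); print("tray spool moved to",cv2.minMaxLoc(m)[1::2],"from (17,10)")
t=g[285:335,275:312]; m=cv2.matchTemplate(gc[270:345,260:330],t,5); print("rest",cv2.minMaxLoc(m)[1::2],"(15,15)")
E
```

```text
[0.46382754 0.18464263 0.29791398] [ 0.8793861   0.58161398 -0.24595406]
hook diff vs up 5.8354978354978355 vs engaged 14.304112554112555
tray spool moved to (0.7701722979545593, (15, 25)) from (17,10)
rest (0.35875803232192993, (2, 14)) (15,15)
```

The rest match is low, possibly from shadow, so I'll check the rod directly.

```bash
python3 - <<'E'
import cv2,numpy as np
for f in("scene0","s_k","s_end"):
    i=cv2.imread(f"pics/{f}.png")[280:330,248:305]; h=cv2.cvtColor(i,40)
    m=(h[...,0]<12)&(h[...,1]>110); y,x=np.nonzero(m); print(f,m.sum(),(x.mean()+248).round(1),(y.mean()+280).round(1),"mean gray",i.mean().round(1))
    g=cv2.cvtColor(i,6); t=cv2.cvtColor(cv2.imread("pics/s_k.png"),6)[290:325,258:300]
    print(cv2.minMaxLoc(cv2.matchTemplate(g,t,5))[1::2],"(10,10)")
E
```

```text
scene0 53 269.6 295.4 mean gray 71.2
(0.9653841853141785, (10, 9)) (10,10)
s_k 45 269.0 296.0 mean gray 74.8
(1.0, (10, 10)) (10,10)
s_end 42 268.6 295.9 mean gray 81.1
(0.8182819485664368, (10, 11)) (10,10)
```

The rod's handle is unmoved in its rest, the pawl is up and the tray is down. Handing in.

```bash
python3 -c "
from workcell import ctrl
print(ctrl.job_done())"
```

```text
the job is handed in; nothing more can be done
None
```

I handed the job in with the pawl flicked up and held at its stop with about 6–7 N, the rod back in its rest, and the tray on its feet after a press of about 16–18 N; the hand-in returned no verdict.

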